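# Walk the sticky dust shutter of the sample case shut

### The job

Close the metal dust shutter of the blue sample case over the bushings: push its two red roller knobs away from you, a little at the left end and a little at the right end in turn, because the shutter racks and jams in its loose greasy track if one end gets too far ahead. Leave it fully shut and square against the far wall, and do not disturb the stylus case lying to the right of the box.

Things in the scene. Friction and masses are not known exactly. Their poses are not given: they have to be found in the camera images.
- case: Blue sample case fixed on the desk, 174 (x) x 254 (y) x 44 (z) mm; origin: centre of its underside; its x axis points away from the robot and is the closing direction. Walls, side channel lips and a fixed hood over the near half (x -87 to -5 mm) all end at z = 44 mm. An aluminium shutter (90 x 220 x 4 mm, top at z = 38 mm) slides out from under the hood over the open far half.
- knob_left (a point): Red upright roller knob on the shutter's left (+y) end, 14 mm diameter, z = 38 to 70 mm in the case frame; the point is on its axis at z = 54 mm. It spins freely, so gripping it cannot steer the panel. Case frame: y about +85 mm, x about 0 to 25 mm at the start, x = 72 mm when shut (panel against the far wall).
- knob_right (a point): The same knob on the right (-y) end, y about -85 mm; point and shut position alike. Pushed at one knob (5 to 10 N at 50 mm/s, greasy), that end advances, the other stays about where it is, and the panel stays where left. If one knob leads the other by more than 20 to 30 mm along the case's x, the panel jams; pushing the lagging knob frees it.
- stylus_case: Loose bystander: small black case with a light lid, 28 x 88 x 18 mm, lying on the desk to the right of the blue case. Origin: centre of its underside. To be left where it is.

How it is judged:
By the outcome, as a careful person would: the job done as asked, in the order asked, and still so for the second after the job is handed in, with the robot touching nothing.
It also fails if it takes over 48 s, if anything falls off the work surface, if the arm or the gripper's body presses on something with over 40 N, if the wrist force passes 120 N, or if a joint passes its speed limit or range.

### The arm

A 6-joint arm with a two-finger parallel gripper is mounted at the origin on a cart in front of the work surface, level with it; the furniture and walls round the work are solid. World frame = base frame: x ahead of the robot, y to its left, z up, the work surface at z = 0. Lengths are in m, angles in rad, forces in N, time in s.
With the tool pointing down it reaches from about 0.3 to 0.825 m from the base axis. Payload 5.4 kg.
Tool frame: the origin (TCP) lies at the very end of the fingers, on their centre line; the grasp point (between the pads) lies 19 mm behind it; z points along the fingers, y is the line along which they close (so a half turn about z gives the same grasp; the last joint's range is limited). The gripper opens to 92 mm and grips with 3 to 60 N. Pads are 20 mm wide; open, the fingers measure 128 mm over their backs; the gripper's body (75 mm by 189 mm) begins 69 mm behind the grasp point.
Start: joints at [0.95, 0.158, 1.597, -0, 1.386, -0.21], TCP at [0.23, 0.527, 0.215] pointing down, gripper open.
Joint ranges: [-2.91, 2.91], [-0.94, 2.29], [0.18, 2.7], [-1.29, 4.43], [0.17, 2.64], [-3, 3]. Speed limits (rad/s): [2.57, 2.57, 3.14, 3.14, 3.14, 3.14].

### API

Orientations are given as a unit quaternion [x, y, z, w].
In Python, from plant import env gives the robot as it stands. The module is installed in compiled form; this text tells all that it offers.
- The arm moves only by the tool servo_tool, never from a script. Its argument "deltas" is a list of rows, each a list of 5 numbers: the finger opening in m, from 0 to 0.0919, then the shift along the tool's x, y, z in m, then the turn about the tool's z in degrees. A call has 1 to 10 rows; each row shifts and turns the commanded pose from where the row before left it, along the tool's axes as they then stand; what a row does not reach is not made up. A row lasts 1/8 s, in which the tool goes at most 62.5 mm and 10.7 degrees, less where a joint would pass 70% of its speed; a pose out of reach is approached as far as the arm can. A call with a gripper value outside its range is refused whole. The fingers move at their own pace and stop on an object; "newtons" is the grip in N (left out, the last holds). Time passes only in rows, so rows that do not move let the fingers close. It gives the time, the measured TCP pose, the force and the opening at its end, in the units of the state.
- env.get_obs(): the state, without advancing time (a new reading comes with each control period).
- env.camera(name): name is "scene" or "top"; returns the picture (420x560x3 uint8, red, green, blue); there is no depth.
- env.camera_model(name): a dict with "fx", "fy", "cx", "cy" (pixels), "D" ([k1, k2, p1, p2, k3] as OpenCV has them; the pictures are not rectified), "R" (3x3) and "t" (3): a world point X has camera coordinates R X + t. Camera axes: x right, y down, z forward; pixel columns grow to the right and rows downward; lengths in m; the calibration is good to about 2 mm. A picture is of the moment at which its call begins. camera_model takes no time and is no camera call.
- env.hand_in(): hands the job in, once; it reports no verdict.
The state is a dict: "time": time; "qpos": joint angles; "qd": joint speeds; "joint_efforts": joint torques, N m; "tool_pos": TCP position; "ee_rot": TCP orientation; "force": force on the tool from outside, world axes, zero at the start; "wrist_torque": the same for the moment, N m; "opening": opening from 0.0 (shut) to 1.0 (fully open).
Only numpy, scipy, OpenCV 4.12 (cv2) and the standard library are available. Lean on these libraries where they do the work, as an engineer would, in place of code of your own. Each camera call takes 0.05 s, during which the arm holds its last target. There are 200 camera calls.

## Working session

There is one attempt and no reset: what is moved stays moved. The work goes in short steps, Python scripts to look and compute and a tool call to move; the robot and the scene stay as the last step left them, time stands still between calls to the robot, and variables do not carry over. Pictures are saved under pics/ and viewed, on a budget of 10 in all, crops included, one or two more only if the job needs it, and the job is handed in when it is done.

Besides the shell and the picture viewer there is one more tool, called after "Request:" as a command line: name --pt "numbers of a row" for each row, then --argument value for the rest. servo_tool: Moves the arm, as the interface text tells. Its arguments: {"type":"object","properties":{"deltas":{"type":"array","items":{"type":"array","items":{"type":"number"}}},"newtons":{"type":"number"}},"required":["deltas"]}

```bash
mkdir -p pics; cat > h.py <<'E'
import numpy as np, cv2
from plant import env
def model(n):
    m=env.camera_model(n); K=np.array([[m['fx'],0,m['cx']],[0,m['fy'],m['cy']],[0,0,1]]); return K,np.array(m['D']),np.array(m['R']),np.array(m['t'])
def ray(n,uv):
    K,D,R,t=model(n); p=cv2.undistortPoints(np.array([[uv]],float),K,D)[0,0]
    return -R.T@t, R.T@np.array([p[0],p[1],1])
def onz(n,uv,z):
    o,d=ray(n,uv); return o+d*(z-o[2])/d[2]
def shot(n,f=None):
    im=env.camera(n)
    if f: cv2.imwrite(f'pics/{f}.png',im[:,:,::-1])
    return im
def blobs(im,kind,amin=15):
    h=cv2.cvtColor(im,cv2.COLOR_RGB2HSV)
    if kind=='red': m=cv2.inRange(h,(0,120,60),(8,255,255))|cv2.inRange(h,(172,120,60),(180,255,255))
    else: m=cv2.inRange(h,(95,100,40),(130,255,255))
    n,l,s,c=cv2.connectedComponentsWithStats(m)
    return [(c[i].round(1).tolist(),s[i].tolist()) for i in range(1,n) if s[i][4]>=amin]
E
python3 - <<'E'
from h import *
a=shot('scene','s0');b=shot('top','t0')
cv2.imwrite('pics/both0.png',cv2.resize(np.hstack([a,b])[:,:,::-1],(800,300),interpolation=cv2.INTER_AREA))
for n,i in(('scene',a),('top',b)):
    print(n,model(n)[2].round(2).tolist(),(-model(n)[2].T@model(n)[3]).round(3))
    for k in('red','blue'): print(k,blobs(i,k))
o=env.get_obs();print(o)
E
```

```text
scene [[0.9, -0.44, 0.01], [-0.32, -0.66, -0.68], [0.31, 0.61, -0.73]] [ 0.228 -0.673  0.67 ]
red [([413.6, 83.8], [411, 80, 6, 7, 29]), ([272.6, 195.3], [271, 191, 5, 10, 39]), ([300.4, 250.5], [298, 245, 6, 12, 56])]
blue [([520.3, 58.9], [508, 50, 26, 19, 213]), ([513.7, 213.8], [454, 156, 106, 120, 4251]), ([511.1, 171.9], [501, 166, 22, 14, 36]), ([272.9, 182.0], [268, 180, 10, 6, 44]), ([277.3, 238.6], [227, 180, 117, 114, 4605]), ([529.5, 184.8], [527, 182, 7, 6, 16]), ([541.8, 193.2], [536, 188, 12, 10, 21]), ([551.7, 200.4], [548, 198, 8, 7, 17]), ([282.2, 274.0], [276, 272, 14, 5, 20])]
top [[0.06, -1.0, -0.0], [-0.98, -0.06, -0.21], [0.21, 0.01, -0.98]] [ 0.319 -0.179  0.901]
red [([248.7, 209.6], [245, 205, 8, 10, 47]), ([336.7, 224.8], [333, 221, 9, 9, 50])]
blue [([454.9, 50.3], [446, 47, 17, 8, 50]), ([434.6, 49.4], [431, 48, 7, 4, 18]), ([480.0, 49.9], [475, 48, 11, 6, 33]), ([503.2, 50.4], [496, 48, 13, 6, 44]), ([525.8, 49.8], [520, 48, 12, 5, 37]), ([484.2, 63.8], [416, 54, 144, 17, 1283]), ([287.8, 235.8], [219, 173, 143, 106, 6223]), ([212.9, 194.0], [206, 186, 14, 16, 135])]
{'time': 0.1, 'qpos': array([ 9.49929635e-01,  1.58980336e-01,  1.59806172e+00, -8.47637545e-06,
        1.38619074e+00, -2.10082978e-01]), 'qd': array([ 3.91293477e-04, -4.17102184e-03, -3.05933489e-03,  7.13417345e-05,
       -5.91639758e-04, -8.30384399e-04]), 'joint_efforts': array([ 6.07725633e-04, -3.86502922e+01, -3.22960675e+01,  7.03829178e-02,
        3.38938565e-02, -3.35057712e-05]), 'tool_pos': array([0.2293027 , 0.52670631, 0.2137429 ]), 'ee_rot': array([ 2.03949962e-01,  9.78980970e-01, -7.51981874e-04, -3.27188330e-04]), 'force': array([-0.33539469,  0.04188191, -0.46004238]), 'wrist_torque': array([0.02641215, 0.01791381, 0.00600284]), 'opening': 0.9974905980145167}
```

View pics/t0.png

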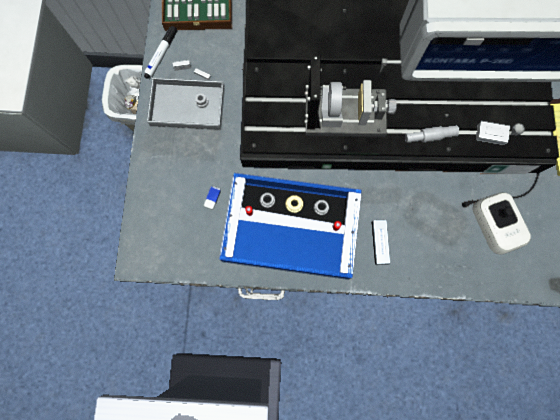

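View pics/s0.png

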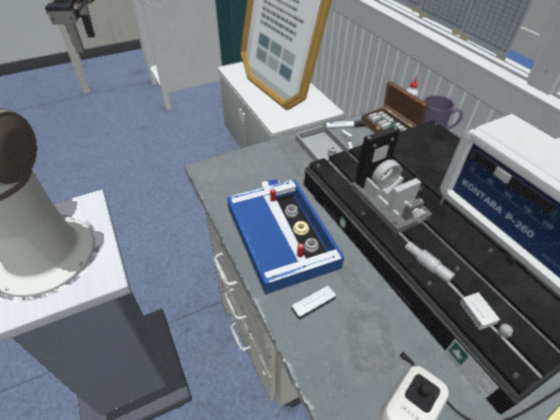

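The top view shows the blue case with corners at about (234,174), (361,187), (352,277) and (221,262). The knobs are at (249,210) and (337,225), the stylus case is at (381,242), and a black rail stands behind the case. The scene view agrees, with knobs at (273,195) and (300,250).

```bash
cat >> h.py <<'E'
def tri(uv1,uv2):
    (o1,d1),(o2,d2)=ray('top',uv1),ray('scene',uv2)
    s=np.linalg.lstsq(np.stack([d1,-d2],1),o2-o1,rcond=None)[0]
    a,b=o1+s[0]*d1,o2+s[1]*d2; return (a+b)/2,np.linalg.norm(a-b)
E
python3 - <<'E'
from h import *
print('L',tri((248.7,209.6),(272.6,195.3)));print('R',tri((336.7,224.8),(300.4,250.5)))
im=cv2.imread('pics/t0.png')[:,:,::-1]
h=cv2.cvtColor(np.ascontiguousarray(im),cv2.COLOR_RGB2HSV)
m=cv2.inRange(h,(95,100,40),(130,255,255));n,l,s,c=cv2.connectedComponentsWithStats(m)
k=(l==l[250,290]).astype(np.uint8)
cn=max(cv2.findContours(k,0,2)[0],key=cv2.contourArea)
q=cv2.approxPolyDP(cv2.convexHull(cn),6,True)[:,0]
print(q.tolist())
P=np.array([onz('top',p,.044)[:2] for p in q]);print(P.round(4),np.linalg.norm(P-np.roll(P,-1,0),axis=1))
for p in [(375,221),(386,220),(389,263),(377,264)]: print('sty',onz('top',p,.018).round(3))
print('rail',onz('top',(243,165),.0),onz('top',(243,165),.05))
E
```

```text
L (array([ 0.50886222, -0.10040286,  0.04889285]), np.float64(0.0017564283240340177))
R (array([ 0.48839312, -0.27113068,  0.05051379]), np.float64(0.0013816311996904375))
[[234, 173], [360, 189], [352, 276], [221, 260]]
[[ 0.5834 -0.0657]
 [ 0.5645 -0.3154]
 [ 0.3939 -0.3038]
 [ 0.4099 -0.0548]] [0.25040303 0.17103452 0.24945049 0.17377508]
sty [ 0.508 -0.351  0.018]
sty [ 0.511 -0.372  0.018]
sty [ 0.426 -0.379  0.018]
sty [ 0.422 -0.356  0.018]
rail [ 0.61542244 -0.07730914  0.        ] [ 0.5989634  -0.08293361  0.05      ]
```

Request:
servo_tool --pt "0 0 0 0 -6.5" --pt "0 0 0 0 -6.5" --pt "0 0 0 0 -6.5" --pt "0 -0.02 -0.043 0 0" --pt "0 -0.02 -0.043 0 0" --pt "0 -0.02 -0.043 0 0" --pt "0 -0.02 -0.043 0 0" --pt "0 -0.02 -0.043 0 0" --pt "0 -0.02 -0.043 0 0" --pt "0 -0.02 -0.043 0 0" --newtons 20

```text
time: 1.35
tool_pos: [0.3482, 0.2156, 0.2143]
ee_rot: [0.035, 0.999, -0.0, -0.0]
force: [1.4, 0.3, -0.6]
opening: 0.003
```

Request:
servo_tool --pt "0 -0.02 -0.043 0 0" --pt "0 -0.02 -0.043 0 0" --pt "0 -0.02 -0.043 0 0" --pt "0 -0.02 -0.043 0 0" --pt "0 -0.02 -0.043 0 0" --pt "0 -0.02 -0.043 0 0" --pt "0 0 0 0 0" --pt "0 0 0 0 0"

```text
time: 2.35
tool_pos: [0.4491, -0.0481, 0.2141]
ee_rot: [0.035, 0.999, 0.0, -0.001]
force: [0.5, 0.1, 0.0]
opening: 0.0
```

Request:
servo_tool --pt "0 0 -0.025 0 0" --pt "0 0 -0.024 0 0" --pt "0 0 0 0.04 0" --pt "0 0 0 0.04 0" --pt "0 0 0 0.04 0" --pt "0 0 0 0.025 0" --pt "0 0 0 0.012 0" --pt "0 0 0 0 0"

```text
time: 3.35
tool_pos: [0.4458, -0.0967, 0.0574]
ee_rot: [0.035, 0.999, 0.0, -0.0]
force: [-0.2, 0.2, 0.8]
opening: 0.005
```

```bash
cat >> h.py <<'E'
C=np.array([.4879,-.1849]);A=np.array([[.9976,-.070],[.070,.9976]])
def case(p): return A@(np.asarray(p)[:2]-C)
def report():
    b=shot('top');o=env.get_obs()
    print(round(o['time'],2),'tcp',case(o['tool_pos']).round(4),o['tool_pos'][2].round(4),'F',o['force'].round(1))
    for c,s in blobs(b,'red',8): print('red',c,s,case(onz('top',c,.060 if 0 else .052)).round(4))
    return b
E
python3 - <<'E'
from h import *
b=report();a=shot('scene')
cv2.imwrite('pics/p1.png',np.hstack([cv2.resize(x[150:300,200:400],(400,300)) for x in(b,a)])[:,:,::-1])
E
```

```text
3.4 tcp [-0.0474  0.0845] 0.0582 F [ 0.2 -0.7 -0.2]
red [336.6, 224.9] [333, 221, 9, 9, 49] [ 0.0067 -0.0858]
```

View pics/p1.png

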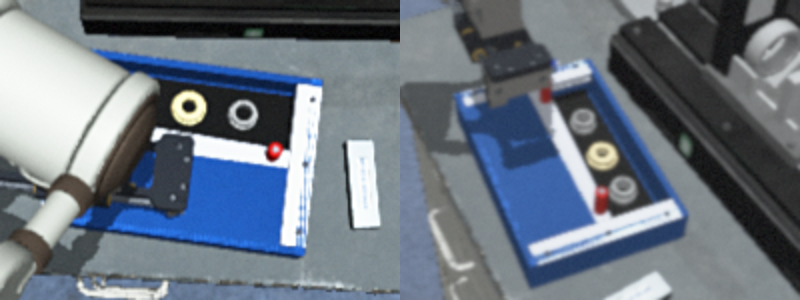

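Request:
servo_tool --pt "0 -0.015 0 0.005 0" --pt "0 -0.015 0 0 0" --pt "0 -0.009 0 0 0" --pt "0 -0.006 0 0 0" --pt "0 -0.006 0 0 0" --pt "0 0 0 0 0"

```text
time: 4.2
tool_pos: [0.4973, -0.1013, 0.0526]
ee_rot: [0.035, 0.999, -0.0, 0.0]
force: [-1.6, 0.1, 0.7]
opening: 0.004
```

```bash
python3 - <<'E'
from h import *
b=report();a=shot('scene');print(blobs(a,'red'))
for c,s in blobs(a,'red'): print(case(onz('scene',c,.050)).round(4))
E
```

```text
4.25 tcp [0.0035 0.0841] 0.0526 F [ 0.2  0.1 -0.3]
red [337.6, 224.8] [334, 220, 9, 10, 53] [ 0.0071 -0.0877]
[([413.6, 83.8], [411, 80, 6, 7, 29]), ([276.1, 197.8], [274, 196, 5, 5, 19]), ([301.0, 251.1], [299, 246, 6, 11, 47])]
[0.6415 0.3997]
[0.0181 0.074 ]
[ 0.0065 -0.0875]
```

Request:
servo_tool --pt "0 0.02 0 0 0" --pt "0 0.02 0 0 0" --pt "0 0 -0.035 0 0" --pt "0 0 -0.045 0 0" --pt "0 0 -0.045 0 0" --pt "0 0 -0.03 0 0" --pt "0 0 -0.015 0 0" --pt "0 0 0 0 0"

```text
time: 5.3
tool_pos: [0.4453, -0.2683, 0.0526]
ee_rot: [0.036, 0.999, 0.0, 0.0]
force: [-0.7, 0.3, -0.5]
opening: 0.005
```

```bash
python3 - <<'E'
from h import *
b=report();a=shot('scene');print(blobs(a,'red'))
E
```

```text
5.35 tcp [-0.0369 -0.0853] 0.0524 F [-0.1 -0.7  0.1]
red [250.2, 206.2] [247, 202, 7, 10, 49] [0.0222 0.0834]
[([413.6, 83.8], [411, 80, 6, 7, 29])]
```

Request:
servo_tool --pt "0 -0.014 0 0 0" --pt "0 -0.01 0 0 0" --pt "0 -0.006 0 0 0" --pt "0 -0.006 0 0 0" --pt "0 -0.006 0 0 0" --pt "0 -0.006 0 0 0" --pt "0 -0.005 0 0 0" --pt "0 0 0 0 0"

```text
time: 6.4
tool_pos: [0.4989, -0.2719, 0.0526]
ee_rot: [0.035, 0.999, -0.0, 0.001]
force: [0.2, 0.9, -0.9]
opening: 0.006
```

```bash
python3 - <<'E'
from h import *
b=report();a=shot('scene');print(blobs(a,'red'))
cv2.imwrite('pics/p2.png',np.hstack([cv2.resize(x[150:300,200:400],(400,300)) for x in(b,a)])[:,:,::-1])
E
```

```text
6.45 tcp [ 0.017 -0.086] 0.0526 F [ 0.5 -0.5 -0.8]
[([413.6, 83.8], [411, 80, 6, 7, 29]), ([274.8, 193.6], [274, 189, 4, 9, 22])]
```

View pics/p2.png

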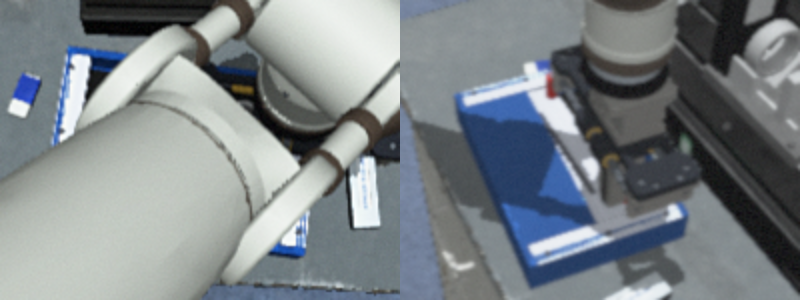

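Right knob is now about 12 mm ahead (gripper behind it, stylus case untouched). Next is the left end.

Request:
servo_tool --pt "0 0.015 0 0 0" --pt "0 0.012 0 0 0" --pt "0 0 0.035 0 0" --pt "0 0 0.045 0 0" --pt "0 0 0.045 0 0" --pt "0 0 0.03 0 0" --pt "0 0 0.015 0 0" --pt "0 0 0 0 0"

```text
time: 7.5
tool_pos: [0.4833, -0.1001, 0.0527]
ee_rot: [0.035, 0.999, -0.0, 0.0]
force: [-0.3, -0.5, 0.6]
opening: 0.006
```

```bash
python3 - <<'E'
from h import *
report()
E
```

```text
7.55 tcp [-0.0105  0.0836] 0.0528 F [-0.8  0.8  0.4]
red [335.9, 209.5] [332, 205, 9, 10, 53] [ 0.0366 -0.0814]
```

Request:
servo_tool --pt "0 -0.009 0 0 0" --pt "0 -0.006 0 0 0" --pt "0 -0.006 0 0 0" --pt "0 -0.006 0 0 0" --pt "0 -0.006 0 0 0" --pt "0 -0.006 0 0 0" --pt "0 0 0 0 0"

```text
time: 8.43
tool_pos: [0.5228, -0.1031, 0.0525]
ee_rot: [0.035, 0.999, -0.0, 0.001]
force: [-0.3, -0.3, -0.8]
opening: 0.009
```

Request:
servo_tool --pt "0 0.015 0 0 0" --pt "0 0.008 0 0 0" --pt "0 0 -0.035 0 0" --pt "0 0 -0.045 0 0" --pt "0 0 -0.045 0 0" --pt "0 0 -0.03 0 0" --pt "0 0 -0.015 0 0" --pt "0 0 0 0 0"

```text
time: 9.43
tool_pos: [0.4873, -0.2714, 0.0527]
ee_rot: [0.036, 0.999, -0.0, 0.0]
force: [0.5, 0.6, -0.3]
opening: 0.002
```

```bash
python3 - <<'E'
from h import *
report()
E
```

```text
9.47 tcp [ 0.0053 -0.0854] 0.0526 F [-0.1 -0.4 -0.1]
red [251.2, 192.2] [248, 189, 8, 9, 39] [0.0502 0.0854]
```

Request:
servo_tool --pt "0 -0.008 0 0 0" --pt "0 -0.006 0 0 0" --pt "0 -0.006 0 0 0" --pt "0 -0.006 0 0 0" --pt "0 -0.006 0 0 0" --pt "0 -0.005 0 0 0" --pt "0 0 0 0 0"

```text
time: 10.35
tool_pos: [0.5248, -0.2737, 0.0525]
ee_rot: [0.035, 0.999, -0.0, 0.001]
force: [-1.1, 0.4, -0.3]
opening: 0.004
```

Request:
servo_tool --pt "0 0.015 0 0 0" --pt "0 0.01 0 0 0" --pt "0 0 0.035 0 0" --pt "0 0 0.045 0 0" --pt "0 0 0.045 0 0" --pt "0 0 0.03 0 0" --pt "0 0 0.015 0 0" --pt "0 0 0 0 0"

```text
time: 11.35
tool_pos: [0.5113, -0.102, 0.0527]
ee_rot: [0.035, 0.999, -0.0, 0.0]
force: [-0.2, -0.4, 0.1]
opening: 0.004
```

```bash
python3 - <<'E'
from h import *
report()
E
```

```text
11.4 tcp [0.0177 0.0835] 0.0528 F [-0.5  1.   1. ]
red [337.4, 196.9] [334, 192, 8, 10, 48] [ 0.0619 -0.0818]
```

Request:
servo_tool --pt "0 -0.009 0 0 0" --pt "0 -0.006 0 0 0" --pt "0 -0.006 0 0 0" --pt "0 -0.006 0 0 0" --pt "0 -0.006 0 0 0" --pt "0 -0.002 0 0 0" --pt "0 0 0 0 0"

```text
time: 12.28
tool_pos: [0.5466, -0.1047, 0.0526]
ee_rot: [0.035, 0.999, -0.0, 0.001]
force: [0.2, 0.4, 0.1]
opening: 0.005
```

Request:
servo_tool --pt "0 0.015 0 0 0" --pt "0 0.007 0 0 0" --pt "0 0 -0.035 0 0" --pt "0 0 -0.045 0 0" --pt "0 0 -0.045 0 0" --pt "0 0 -0.03 0 0" --pt "0 0 -0.015 0 0" --pt "0 0 0 0 0"

```text
time: 13.28
tool_pos: [0.5122, -0.2731, 0.0527]
ee_rot: [0.036, 0.999, -0.0, 0.0]
force: [1.0, 0.2, 0.3]
opening: 0.004
```

```bash
python3 - <<'E'
from h import *
report()
E
```

```text
13.32 tcp [ 0.0303 -0.0854] 0.0526 F [0.7 0.1 0.3]
red [251.2, 179.7] [250, 178, 5, 5, 12] [0.0752 0.089 ]
```

Request:
servo_tool --pt "0 -0.006 0 0 0" --pt "0 -0.006 0 0 0" --pt "0 -0.006 0 0 0" --pt "0 -0.004 0 0 0" --pt "0 0 0 0 0"

```text
time: 13.95
tool_pos: [0.5344, -0.2742, 0.0525]
ee_rot: [0.035, 0.999, 0.0, 0.0]
force: [-1.5, 0.6, 0.6]
opening: 0.002
```

Request:
servo_tool --pt "0 -0.002 0 0 0" --pt "0 0 0 0 0"

```text
time: 14.2
tool_pos: [0.536, -0.2744, 0.0525]
ee_rot: [0.035, 0.999, 0.0, 0.0]
force: [-1.3, -0.0, 0.2]
opening: 0.004
```

Request:
servo_tool --pt "0 -0.0015 0 0 0" --pt "0 0 0 0 0"

```text
time: 14.45
tool_pos: [0.5368, -0.2744, 0.0524]
ee_rot: [0.035, 0.999, 0.0, -0.001]
force: [-5.3, 0.4, 2.5]
opening: 0.004
```

Request:
servo_tool --pt "0 -0.002 0 0 0" --pt "0 0 0 0 0"

```text
time: 14.7
tool_pos: [0.5373, -0.2745, 0.0524]
ee_rot: [0.035, 0.999, 0.0, -0.003]
force: [-10.2, 0.1, 6.7]
opening: 0.006
```

Request:
servo_tool --pt "0 0.012 0 0 0" --pt "0 0.012 0 0 0" --pt "0 0 0.035 0 0" --pt "0 0 0.045 0 0" --pt "0 0 0.045 0 0" --pt "0 0 0.03 0 0" --pt "0 0 0.015 0 0" --pt "0 -0.008 0 0 0" --pt "0 -0.008 0 0 0" --pt "0 0 0 0 0"

```text
time: 15.95
tool_pos: [0.5444, -0.1058, 0.0528]
ee_rot: [0.036, 0.999, -0.0, 0.0]
force: [-0.3, 0.7, -0.4]
opening: 0.005
```

Request:
servo_tool --pt "0 -0.004 0 0 0" --pt "0 -0.002 0 0 0" --pt "0 0 0 0 0"

```text
time: 16.32
tool_pos: [0.5492, -0.105, 0.0525]
ee_rot: [0.035, 0.999, 0.0, -0.0]
force: [-2.9, 0.0, 0.4]
opening: 0.004
```

Request:
servo_tool --pt "0 -0.002 0 0 0" --pt "0 0 0 0 0"

```text
time: 16.58
tool_pos: [0.5508, -0.1049, 0.0524]
ee_rot: [0.035, 0.999, 0.0, -0.001]
force: [-4.0, -0.0, 1.5]
opening: 0.003
```

Request:
servo_tool --pt "0 -0.002 0 0 0" --pt "0 0 0 0 0"

```text
time: 16.82
tool_pos: [0.5514, -0.1048, 0.0522]
ee_rot: [0.035, 0.999, 0.0, -0.003]
force: [-9.2, 0.7, 6.2]
opening: 0.009
```

Request:
servo_tool --pt "0 -0.0015 0 0 0" --pt "0 0 0 0 0"

```text
time: 17.08
tool_pos: [0.5517, -0.1046, 0.0522]
ee_rot: [0.035, 0.999, 0.001, -0.004]
force: [-12.8, 0.9, 9.3]
opening: 0.007
```

Request:
servo_tool --pt "0 0.012 0 0 0" --pt "0 0.012 0 0 0" --pt "0 0 -0.035 0 0" --pt "0 0 -0.045 0 0" --pt "0 0 -0.045 0 0" --pt "0 0 -0.03 0 0" --pt "0 0 -0.015 0 0" --pt "0 -0.007 0 0 0" --pt "0 -0.007 0 0 0" --pt "0 0 0 0 0"

```text
time: 18.32
tool_pos: [0.5338, -0.273, 0.0526]
ee_rot: [0.034, 0.999, 0.0, 0.0]
force: [-0.8, 0.3, -0.1]
opening: 0.004
```

Request:
servo_tool --pt "0 -0.004 0 0 0" --pt "0 -0.002 0 0 0" --pt "0 0 0 0 0"

```text
time: 18.7
tool_pos: [0.5373, -0.2741, 0.0523]
ee_rot: [0.035, 0.999, 0.0, -0.002]
force: [-6.7, 0.0, 4.5]
opening: 0.005
```

Request:
servo_tool --pt "0 -0.002 0 0 0" --pt "0 0 0 0 0"

```text
time: 18.95
tool_pos: [0.5377, -0.2742, 0.0522]
ee_rot: [0.035, 0.999, 0.001, -0.004]
force: [-12.8, 0.2, 8.4]
opening: 0.005
```

Both ends are firm at about 13 N. I'm retreating to check.

Request:
servo_tool --pt "0 0.015 0 0 0" --pt "0 0.015 0 0 0" --pt "0 0 0 -0.03 0" --pt "0 0 0 -0.04 0" --pt "0 0 0 -0.04 0" --pt "0 0 0 -0.04 0" --pt "0 0 0.045 0 0" --pt "0 0.01 0.05 0 0" --pt "0 0.01 0.05 0 0" --pt "0 0.01 0.05 0 0"

```text
time: 20.2
tool_pos: [0.4946, -0.0743, 0.2027]
ee_rot: [0.035, 0.999, 0.0, 0.0]
force: [-0.9, 0.8, 0.2]
opening: 0.008
```

Request:
servo_tool --pt "0 0.01 0.05 0 0" --pt "0 0.01 0.05 0 0" --pt "0 0.01 0.05 0 0" --pt "0 0.01 0.05 0 0" --pt "0 0.01 0.05 0 0" --pt "0 0.01 0.05 0 0" --pt "0 0 0.04 0 0" --pt "0 0 0 0 0"

```text
time: 21.2
tool_pos: [0.4585, 0.2696, 0.2026]
ee_rot: [0.033, 0.999, 0.0, 0.0]
force: [0.6, -0.6, 0.4]
opening: 0.005
```

```bash
python3 - <<'E'
from h import *
b=report();a=shot('scene');print(blobs(a,'red'))
rt=sorted(blobs(b,'red'),key=lambda x:x[0][0]);rs=sorted([x for x in blobs(a,'red') if x[0][1]>120],key=lambda x:x[0][1])
for i,j in zip(rt,rs):
    p,e=tri(i[0],j[0]);print(case(p).round(4),p[2].round(4),e.round(4))
cv2.imwrite('pics/p3.png',np.hstack([cv2.resize(b[160:290,210:400],(400,300),interpolation=2),cv2.resize(a[170:300,210:350],(400,300),interpolation=2)])[:,:,::-1])
for p in [(375,221),(386,220),(389,263),(377,264)]: pass
o=cv2.imread('pics/t0.png')[:,:,::-1]
print('stylus diff',np.abs(o[215:270,368:395].astype(int)-b[215:270,368:395]).mean())
E
```

```text
21.25 tcp [-0.0609  0.4498] 0.2025 F [ 0.6 -0.2 -0.6]
red [252.8, 180.2] [250, 175, 7, 11, 46] [0.0746 0.0857]
red [339.7, 191.6] [337, 187, 7, 10, 44] [ 0.073  -0.0851]
[([413.6, 83.9], [411, 80, 6, 8, 30]), ([296.4, 187.9], [295, 184, 5, 10, 35]), ([329.4, 240.4], [327, 235, 6, 12, 45])]
[0.0748 0.0858] 0.0512 0.0001
[ 0.073  -0.0851] 0.0512 0.0006
stylus diff 2.4868686868686867
```

View pics/p3.png

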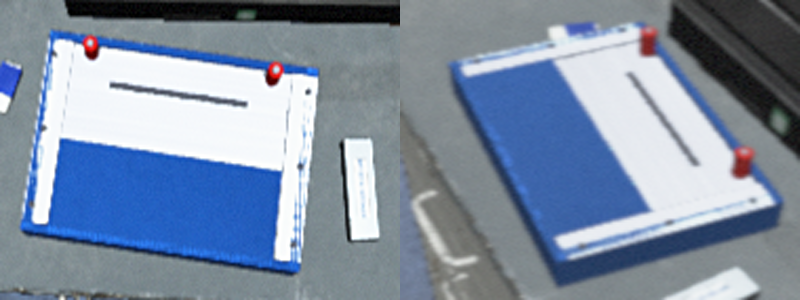

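The picture shows the shutter against the far wall at both ends, no bushings visible, and the stylus case where it was.

```bash
python3 -c "
from plant import env
print(env.hand_in())"
```

```text
the job is handed in; nothing more can be done
None
```

The shutter is shut over the bushings, and I handed the job in at about 21 s of the 48 s allowed. I pushed the knobs in turn with closed fingers: left, right, left, right, left, right. Neither knob ever led the other by more than about 15 mm. I finished with firm presses of about 13 N on each end against the far wall.

- **Position:** in the last pictures, two-view measurement puts the left knob at x = 74.8 mm and the right at 73.0 mm, against 72 mm when shut.
- **Squareness:** those two readings differ by 1.8 mm. The final finger contacts also gave a case yaw of about 4.7°, where I had measured about 4.0° from its edges. Both gaps fit the error in my measured case angle, and both ends were hard against the wall.
- **Stylus case:** its patch of the top picture is essentially unchanged from the start, so it was not disturbed.
- **Robot:** the arm is clear of everything.

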